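# Bring a fresh pan of portions into service on the bakery counter

### The job

Open the lidded pan in the counter rail: tip its lid up by the front edge with the back edge still resting on the rim, then draw it out from under the glass shelf and lay it flat, handle up, inside the wooden tray. Then lift the divider plate out of the empty pan and lower it between the guide ribs of the pan you opened until it stands fully home on the floor. Drop nothing, do not knock the glass shelf, and leave the honey jars and the sugar shaker where they are.

Things in the scene. Friction and masses are not known exactly. Their poses are not given: they have to be found in the camera images.
- rail: Fixed stainless countertop rail holding three food pans side by side, 285 (x -115 to +170) x 390 x 196 mm high. Origin on the counter under the centre of the middle pan; +x points away from the robot (yaw varies), +y to the left. The wells lie at y = -112, 0, +112 mm in this frame; any pan may be in any well. Pans and glass shelf share the rail's yaw.
- guard: Fixed flat glass shelf over the rear part of the pans, on two posts. Origin and axes as the rail: the glass spans x +30 to +155 mm, y -195 to +195 mm, underside 315 mm and top 321 mm above the counter (underside 115 mm above the pan rims); posts 16 mm thick at x +135, y +-180 mm.
- pan_full: The lidded pan: fixed black plastic food pan, rim outside 176 (x) x 108 (y) mm, mouth 150 x 84 mm, inner depth 61 mm. Origin at the centre of the mouth in the plane of the rim, 200 mm above the counter; x away from the robot, z up. Portion packs fixed on its floor reach up to 35 mm below the rim and leave a channel 24 mm wide along the centre line y = 0.
- guide_mouth (a point): Middle of the lidded pan, 10 mm below the rim, level with the mouths of the guide ribs: on the centre line y = 0 the front and rear walls each carry two moulded vertical ribs projecting 10 mm, 8 mm apart from the floor up to 20 mm below the rim, then flaring to about 20 mm apart at the top.
- pan_empty: Identical fixed pan with the same guide ribs, with nothing in it but the divider; same origin and axes.
- pan_jars: Fixed pan of the same outside and depth, without ribs, holding two honey jars; same origin and axes. Bystander.
- lid: Loose stainless lid of the full pan, about 0.3 kg. Plate 172 (x) x 104 (y) x 3 mm lying on the rim; a skirt under it, 146 x 80 mm, 8 mm deep, sits in the mouth with 2 mm play all round. Origin at the centre of the plate's underside (in the rim plane when seated), x towards the back, z up. Lying on a flat surface its origin is 8 mm above it.
- lid_handle (a point): Centre of the lid's bar handle, 30 mm above the lid's origin. The bar runs along the lid's x, 80 mm long, 12 mm wide (y), 10 mm high, on two end posts: 22 mm free between plate and bar, 66 mm between the posts.
- lid_front (a point): Middle of the lid's front edge (86 mm before its origin, nearest the robot), at the plate's underside.
- lid_back (a point): Middle of the lid's back edge (86 mm behind its origin, under the glass), at the plate's underside.
- divider: Loose aluminium divider plate, 0.12 kg, standing in the ribs of the empty pan, long side along the pan's x. Plate 144 (x) x 4 (y) x 50 mm high; thicker grip at the middle of its top edge, 44 (x) x 10 (y) mm, from 44 to 58 mm above its origin. Origin at the middle of its lower edge. Fully home its origin is 61 mm and the top of the grip 3 mm below the rim. Either way round is right.
- tray: Fixed wooden tray on a wooden display riser, 246 (x) x 176 (y) mm outside, on the left or the right of the rail. Flat floor 226 x 156 mm inside its edges; floor 106 mm, tops of the edges 114 mm above the counter. Origin under its centre, on the counter, z up.
- basket: Fixed wire basket of scones on the other side of the rail, 214 x 154 mm, up to 92 mm high with the scones. Origin under its centre. Bystander.
- jar1: Loose honey jar standing in the jar pan, 38 mm wide, 78 mm high, so it stands 17 mm above the rim. Origin at the centre of its base. Leave it.
- jar2: Second honey jar, the same size, in the same pan nearer the back. Leave it.
- shaker: Loose glass sugar shaker with a steel top standing on the rail's rear deck under the glass shelf, 38 mm wide, 71 mm high. Origin at the centre of its base. Leave it.
- tray_floor (a point): Centre of the tray's floor.

How it is judged (in metres and radians):
On the way, in this order (a step that is already met when the one before it is completed fails the run):
1. the lid is tipped up: its front edge at least 18 mm above the rim while its back edge is still on the rim (z of lid_front in the frame of pan_full above 0.018 m and z of lid_back in the frame of pan_full below 0.01 m and x of lid_back in the frame of pan_full between 0.07 and 0.1 m), for 0.1 s.
2. the lid lies flat inside the tray, let go (z of lid in the frame of tray_floor below 0.011 m and horizontal distance between lid and tray below 0.05 m and angle between lid's own z axis and vertical below 0.05 rad and contact force between lid and the fingers below 0.1 N), for 0.2 s.
3. the divider stands fully home between the ribs of the opened pan (z of divider in the frame of pan_full below -0.058 m and horizontal distance between divider and pan_full below 0.008 m and angle between the x axis of divider and the x axis of pan_full, either way round below 0.07 rad and angle between divider's own z axis and vertical below 0.07 rad), for 0.2 s.
At the end, for the whole second after the job is handed in: The lid lies flat (within 3 degrees), handle up, on the tray floor; the divider stands between the ribs of the opened pan, within 3 mm of fully down, 8 mm of its centre and 4 degrees of straight; both at rest; jars moved under 20 mm, shaker under 30 mm (all of step 3 and z of lid in the frame of tray_floor below 0.011 m and horizontal distance between lid and tray below 0.05 m and angle between lid's own z axis and vertical below 0.05 rad and linear speed of each of lid, divider below 0.02 m/s and distance of each of jar1, jar2 from where it was at the start of the episode below 0.02 m and distance of shaker from where it was at the start of the episode below 0.03 m); the robot touches nothing.
It fails at once if the glass shelf is knocked (more than 12 N) (contact force between guard and anything else above 12 N).
It fails at once if a honey jar is pushed more than 20 mm or tipped over (distance of any of jar1, jar2 from where it was at the start of the episode above 0.02 m or angle between any of jar1, jar2's own z axis and vertical above 0.4 rad).
It fails at once if the sugar shaker is pushed more than 30 mm (distance of shaker from where it was at the start of the episode above 0.03 m).
It fails at once if the lid is dropped (falling free faster than 0.8 m/s, a fall of over 30 mm) (linear speed of lid above 0.8 m/s and contact force between lid and the fingers below 0.05 N).
It fails at once if the divider is dropped (falling free faster than 0.8 m/s, a fall of over 30 mm) (linear speed of divider above 0.8 m/s and contact force between divider and the fingers below 0.05 N).
It also fails if it takes over 72 s, if anything falls off the work surface, if the arm or the gripper's body presses on something with over 40 N, if the wrist force passes 120 N, or if a joint passes its speed limit or range.

### The arm

A 6-joint arm with a two-finger parallel gripper is mounted at the origin on the work surface. World frame = base frame: x ahead of the robot, y to its left, z up, the work surface at z = 0. Lengths are in m, angles in degrees, forces in N, time in s.
With the tool pointing down it reaches from about 0.3 to 0.75 m from the base axis. Payload 8.5 kg.
Tool frame: the origin (TCP) lies on the centre line of the jaws, within the pads' length; the fingertips stand 19 mm ahead of it and the grasp point (between the pads) is the TCP (env.tcp_to_tips is the z of the fingertips in the tool frame, in m); z points along the fingers, y is the line along which they close (so a half turn about z gives the same grasp; the last joint's range is limited). The gripper opens to 85 mm and grips with 20 to 120 N. Pads are 22 mm wide; open, the fingers measure 114 mm over their backs; the gripper's body (76 mm by 85 mm) begins 54 mm behind the grasp point. The pads swing forward as they close: fully open they stand 13 mm farther back than shut.
Start: joints at [-85.159, 21.807, 74.336, -0, 83.858, -12.336], TCP at [0.162, -0.525, 0.25] pointing down, gripper open.
Joint ranges: [-178.18, 178.18], [-50.72, 133.34], [12.68, 142.11], [-81.47, 261.47], [9.98, 163.14], [-165.26, 165.26]. Speed limits (degrees/s): [136.94, 136.94, 180, 180, 180, 180].

### API

Orientations are given as a 3x3 rotation matrix whose columns are the frame's x, y, z axes.
In Python, from rig import env gives the robot as it stands.
- The arm moves only by the tool servo_tool, never from a script. Its argument "steps" is a list of rows, each an object of numbers: "tx", "ty", "tz": the shift along the world's x, y, z in cm; "yaw": the turn about the world's z in degrees; "claw": the finger opening in cm, from 0 to 8.54. In form: [{"tx": .., "ty": .., "tz": .., "yaw": .., "claw": ..}, ...]. A call has 1 to 20 rows; each row shifts and turns the commanded pose from where the row before left it; what a row does not reach is not made up. A row lasts 1/10 s, in which the tool goes at most 50 mm and 8.59 degrees, less where a joint would pass 70% of its speed; a pose out of reach is approached as far as the arm can. A call with a gripper value outside its range is refused whole. The fingers move at their own pace and stop on an object; "newtons" is the grip in N (left out, the last holds). Time passes only in rows, so rows that do not move let the fingers close. It gives the time, the measured TCP pose, the force, the opening and the grip force at its end, in the units of the state.
- env.observe(): the state, without advancing time (a new reading comes with each control period).
- env.get_image(name): name is "scene" or "top"; returns (picture, depth): 480x640x3 uint8, red, green, blue; 480x640 float32, m along the optical axis (not along the pixel's ray), 0 where there is no reading.
- env.camera_model(name): a dict with "fovy" (degrees; the focal length in pixels is half the picture's height over the tangent of half this angle, whatever the lens; pixels are square), "cx", "cy" (the principal point, pixels), "T" (4x4, takes a point from camera to world coordinates). Camera axes: x right, y down, z forward; pixel columns grow to the right and rows downward; lengths in m; the calibration is good to about 2 mm. A picture is of the moment at which its call begins. camera_model takes no time and is no camera call.
- env.close_job(): hands the job in; it is judged then, once.
The state is a dict: "time_s": time; "q": joint angles; "qvel": joint speeds; "joint_efforts": joint torques, N m; "position": TCP position; "tool_rot": TCP orientation; "ft_force": force on the tool from outside, world axes, zero at the start; "wrist_torque": the same for the moment, N m; "grip_width": finger opening in m; "gripper_force": force on a finger pad.
Only numpy, scipy, OpenCV 4.12 (cv2) and the standard library are available. Lean on these libraries where they do the work, as an engineer would, in place of code of your own. Each camera call takes 0.05 s, during which the arm holds its last target. There are 200 camera calls.

## Working session

There is one attempt and no reset: what is moved stays moved. The work goes in short steps, Python scripts to look and compute and a tool call to move; the robot and the scene stay as the last step left them, time stands still between calls to the robot, and variables do not carry over. Pictures are saved under pics/ and viewed, at most 10 in all, crops included, and the job is handed in when it is done.

Besides the shell and the picture viewer there is one more tool, called after ">>>" by a JSON object that holds its "fn" and its "kwargs", one argument or row to a line. servo_tool: Moves the arm, as the interface text tells. Its arguments: {"type":"object","properties":{"steps":{"type":"array"},"newtons":{"type":"number"}},"required":["steps"]}

```bash
mkdir -p pics; cat > h.py <<'E'
import numpy as np,cv2
from rig import env
def grab(n):
    im,d=env.get_image(n); return im,d,env.camera_model(n)
def cloud(d,m):
    f=240/np.tan(np.radians(m["fovy"]/2)); v,u=np.mgrid[:480,:640]
    P=np.stack([(u-m["cx"])/f*d,(v-m["cy"])/f*d,d],-1)
    W=P@m["T"][:3,:3].T+m["T"][:3,3]; W[d==0]=np.nan
    return W
def save(im,p): cv2.imwrite("pics/"+p,im[:,:,::-1])
E
python3 - <<'E'
from h import *
for n in("top","scene"):
    im,d,m=grab(n); save(im,n+"0.png"); np.savez(n+"0.npz",im=im,d=d,W=cloud(d,m)); print(n,m["fovy"],m["cx"],m["cy"],m["T"].round(3).tolist())
o=env.observe(); print(o["time_s"],o["position"],o["tool_rot"],o["grip_width"],env.tcp_to_tips)
E
```

```text
top 50.90613017833719 313.5009167463727 238.59739425452733 [[-0.006, -0.991, 0.131, 0.436], [-1.0, 0.006, 0.003, 0.001], [-0.004, -0.131, -0.991, 1.495], [0.0, 0.0, 0.0, 1.0]]
scene 50.27841904176179 320.8845885107129 235.3913198826878 [[0.86, -0.345, 0.376, 0.207], [-0.51, -0.56, 0.653, -0.759], [-0.015, -0.754, -0.657, 0.911], [0.0, 0.0, 0.0, 1.0]]
0.1 [ 0.16239722 -0.52522558  0.24978301] [[ 9.55408669e-01  2.95286748e-01 -1.07622291e-04]
 [ 2.95286628e-01 -9.55407797e-01  1.32231799e-03]
 [ 2.87639804e-04 -1.29513350e-03 -9.99999120e-01]] 0.08523821896941622 0.019
```

View pics/top0.png

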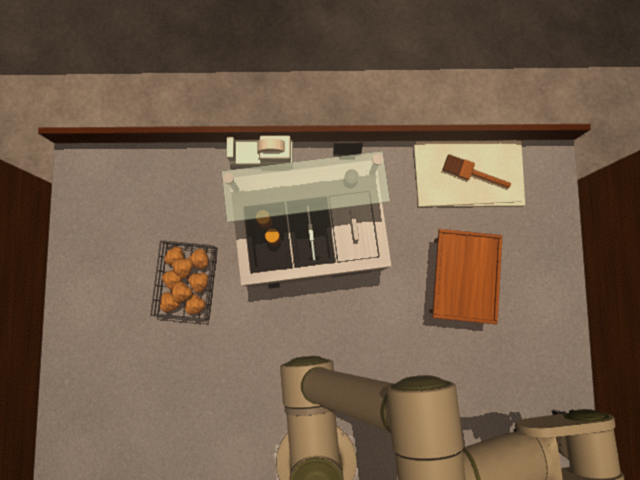

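View pics/scene0.png

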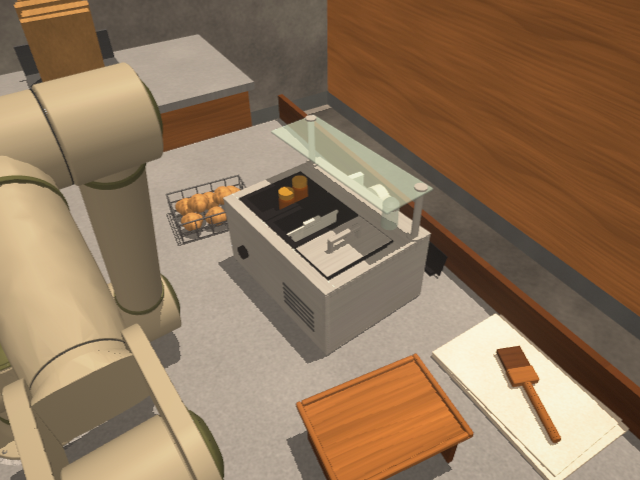

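The top view shows the lidded pan in the right well (handle ~(355,231)), the divider in the middle pan (~(311,232)), the jars on the left, and the tray on the right at ~(468,277).

```bash
python3 - <<'E'
from h import *
z=np.load("top0.npz"); im=z["im"]; W=z["W"].copy(); X,Y,Z=W[...,0],W[...,1],W[...,2]
z2=np.load("scene0.npz"); V=z2["W"]; im2=z2["im"]
def roi(M,u0,u1,v0,v1): 
    k=np.zeros(M.shape,bool); k[v0:v1,u0:u1]=1; return M&k
def rect(p): return cv2.minAreaRect((p*1000).astype(np.float32))
# rail rim plane
m=roi((Z>.185)&(Z<.212),225,400,180,290); print("rim",m.sum(),rect(W[m][:,:2]),cv2.boxPoints(rect(W[m][:,:2])).tolist())
g=roi((Z>.31)&(Z<.335),200,410,140,230); print("glass",g.sum(), rect(W[g][:,:2]) if g.sum() else 0)
h=roi((Z>.222)&(Z<.25),335,375,200,260); print("handle top",h.sum(),W[h].mean(0),rect(W[h][:,:2]))
m2=roi((V[...,2]>.222)&(V[...,2]<.25),315,370,210,260); print("handle sc",m2.sum(),V[m2].mean(0),rect(V[m2][:,:2]))
t=roi((Z>.09)&(Z<.13),425,510,225,330); print("tray",t.sum(),np.nanmedian(Z[t]),rect(W[t][:,:2]))
for n,A,I,r in(("top",W,im,(303,318,205,265)),("scene",V,im2,(285,345,205,245))):
    k=roi((A[...,2]>.165)&(A[...,2]<.215)&(I.min(2)>110),*r); k=cv2.morphologyEx(k.astype(np.uint8),cv2.MORPH_OPEN,np.ones((2,2)))>0; print("div",n,k.sum(),A[k].mean(0),np.nanpercentile(A[k][:,2],[5,50,95]),rect(A[k][:,:2]))
    k2=k&(A[...,2]>.192); print("grip",k2.sum(),A[k2].mean(0) if k2.any() else 0)
# front edge line of rail: per column, lowest row with Z>.18
e=[]
for u in range(250,385):
    c=np.where(roi((Z>.185)&(Z<.21),u,u+1,240,290)[:,u])[0]
    if len(c): e.append(W[c.max(),u,:2])
e=np.array(e,np.float32); l=cv2.fitLine(e,cv2.DIST_HUBER,0,.01,.01).ravel(); print("front dir",np.degrees(np.arctan2(l[1],l[0])),l)
cv2.imwrite("pics/c1.png",cv2.resize(im[150:295,215:395,::-1],(720,580),interpolation=cv2.INTER_CUBIC))
E
```

```text
rim 6488 ((596.6168823242188, 9.538803100585938), (168.4407501220703, 390.6148681640625), 6.8963236808776855) [[489.5546569824219, 193.32058715820312], [536.45703125, -194.46820068359375], [703.6790771484375, -174.24298095703125], [656.7767333984375, 213.54580688476562]]
glass 8365 ((719.1879272460938, 24.366485595703125), (126.83792114257812, 390.4742736816406), 6.932903289794922)
handle top 158 [ 0.63907337 -0.09786482  0.23417581] ((639.5427856445312, -98.26146697998047), (79.69388580322266, 12.212396621704102), 7.130213737487793)
handle sc 257 [ 0.6359413  -0.1032749   0.23148107] ((638.4925537109375, -101.39456176757812), (80.8217544555664, 13.968920707702637), 6.5139546394348145)
tray 5795 0.10553015019559231 ((514.9179077148438, -416.3601989746094), (178.6172637939453, 246.31121826171875), 83.80110931396484)
div top 61 [0.60268835 0.00761274 0.17514326] [0.13561319 0.19138655 0.19925157] ((594.6072387695312, 5.8379998207092285), (77.62776947021484, 9.36876106262207), 7.815313339233398)
grip 28 [0.61488653 0.01012145 0.19617639]
div scene 681 [nan nan nan] [0.16291185 0.18435667 0.20395223] ((633.6989135742188, -40.80108642578125), (166.0133056640625, 95.7410659790039), 27.513959884643555)
grip 268 [ 0.6099964  -0.06152709  0.20310657]
front dir -83.09528 [ 0.12021846 -0.9927475   0.5119033   0.01869217]
```

View pics/c1.png

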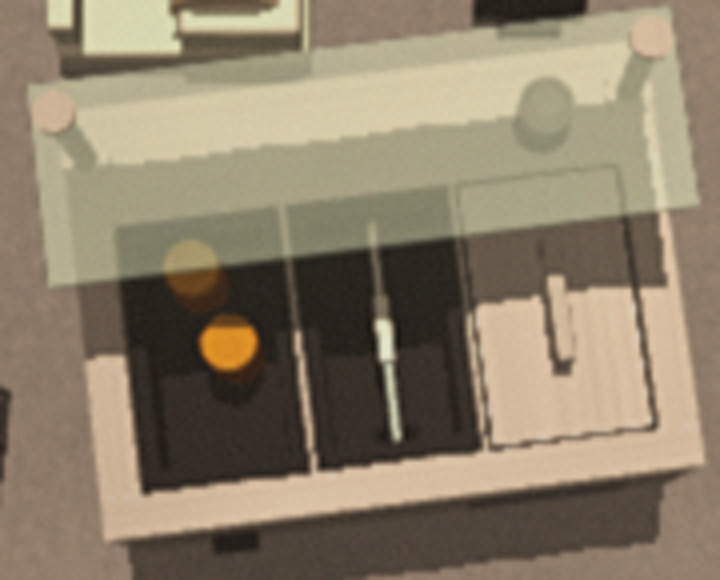

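The crop shows the divider standing along the middle pan, with its grip at crop (385,340), and the lid handle at (560,320). The glass, rim and handle fits agree: yaw 6.9°, rail origin (0.627, 0.013), handle centre (0.640, -0.098), tray (0.515, -0.416) at yaw -6.2°. Next I move above the front end of the handle.

>>> {"fn": "servo_tool", "kwargs": {
  "steps": [
    {"tz": 4, "claw": 4},
    {"tz": 3, "yaw": -2},
    {"tx": 2.9, "ty": 2.8, "yaw": -2},
    {"tx": 2.9, "ty": 2.8, "yaw": -2},
    {"tx": 2.9, "ty": 2.8, "yaw": -2},
    {"tx": 2.9, "ty": 2.8, "yaw": -2.3},
    {"tx": 2.9, "ty": 2.8},
    {"tx": 2.9, "ty": 2.8},
    {"tx": 2.9, "ty": 2.8},
    {"tx": 2.9, "ty": 2.8},
    {"tx": 2.9, "ty": 2.8},
    {"tx": 2.9, "ty": 2.8},
    {"tx": 2.9, "ty": 2.8},
    {"tx": 2.9, "ty": 2.8},
    {"tx": 2.9, "ty": 2.8},
    {"tx": 2.9, "ty": 2.8},
    {"tx": 2.9, "ty": 2.8},
    {"tz": -2},
    {},
    {}
  ],
  "newtons": 20
}}

```text
invalid input at $.steps[0]: expected keys tx, ty, tz, yaw, claw
```

>>> {"fn": "servo_tool", "kwargs": {
  "steps": [
    {"tx": 0, "ty": 0, "tz": 4, "yaw": 0, "claw": 4},
    {"tx": 0, "ty": 0, "tz": 3, "yaw": -2, "claw": 4},
    {"tx": 2.9, "ty": 2.8, "tz": 0, "yaw": -2, "claw": 4},
    {"tx": 2.9, "ty": 2.8, "tz": 0, "yaw": -2, "claw": 4},
    {"tx": 2.9, "ty": 2.8, "tz": 0, "yaw": -2, "claw": 4},
    {"tx": 2.9, "ty": 2.8, "tz": 0, "yaw": -2.3, "claw": 4},
    {"tx": 2.9, "ty": 2.8, "tz": 0, "yaw": 0, "claw": 4},
    {"tx": 2.9, "ty": 2.8, "tz": 0, "yaw": 0, "claw": 4},
    {"tx": 2.9, "ty": 2.8, "tz": 0, "yaw": 0, "claw": 4},
    {"tx": 2.9, "ty": 2.8, "tz": 0, "yaw": 0, "claw": 4},
    {"tx": 2.9, "ty": 2.8, "tz": 0, "yaw": 0, "claw": 4},
    {"tx": 2.9, "ty": 2.8, "tz": 0, "yaw": 0, "claw": 4},
    {"tx": 2.9, "ty": 2.8, "tz": 0, "yaw": 0, "claw": 4},
    {"tx": 2.9, "ty": 2.8, "tz": 0, "yaw": 0, "claw": 4},
    {"tx": 2.9, "ty": 2.8, "tz": 0, "yaw": 0, "claw": 4},
    {"tx": 2.9, "ty": 2.8, "tz": 0, "yaw": 0, "claw": 4},
    {"tx": 2.9, "ty": 2.8, "tz": 0, "yaw": 0, "claw": 4},
    {"tx": 0, "ty": 0, "tz": -2, "yaw": 0, "claw": 4},
    {"tx": 0, "ty": 0, "tz": 0, "yaw": 0, "claw": 4}
  ],
  "newtons": 20
}}

```text
time_s: 2.0
position: [0.5972, -0.1044, 0.2973]
tool_rot: [[0.993, 0.121, -0.005], [0.121, -0.993, 0.002], [-0.005, -0.003, -1.0]]
ft_force: [-0.1, -0.4, 0.2]
grip_width: 0.04
gripper_force: 0.0
```

>>> {"fn": "servo_tool", "kwargs": {
  "steps": [
    {"tx": 0.6, "ty": 0.2, "tz": -2, "yaw": 0, "claw": 4},
    {"tx": 0, "ty": 0, "tz": -2, "yaw": 0, "claw": 4},
    {"tx": 0, "ty": 0, "tz": -1.9, "yaw": 0, "claw": 4},
    {"tx": 0, "ty": 0, "tz": 0, "yaw": 0, "claw": 4},
    {"tx": 0, "ty": 0, "tz": 0, "yaw": 0, "claw": 3}
  ]
}}

```text
time_s: 2.5
position: [0.6034, -0.1041, 0.2423]
tool_rot: [[0.993, 0.119, 0.0], [0.119, -0.993, -0.0], [0.0, 0.0, -1.0]]
ft_force: [1.6, -0.0, -0.0]
grip_width: 0.0302
gripper_force: 0.0
```

```bash
python3 - <<'E'
from h import *
im,d,m=grab("scene"); o=env.observe(); print(o["position"],o["ft_force"])
cv2.imwrite("pics/s1.png",cv2.resize(im[110:310,200:450,::-1],(750,600),interpolation=cv2.INTER_CUBIC))
E
```

```text
[ 0.60360521 -0.1040217   0.24283391] [-0.72597628 -0.55991971  1.48332618]
```

View pics/s1.png

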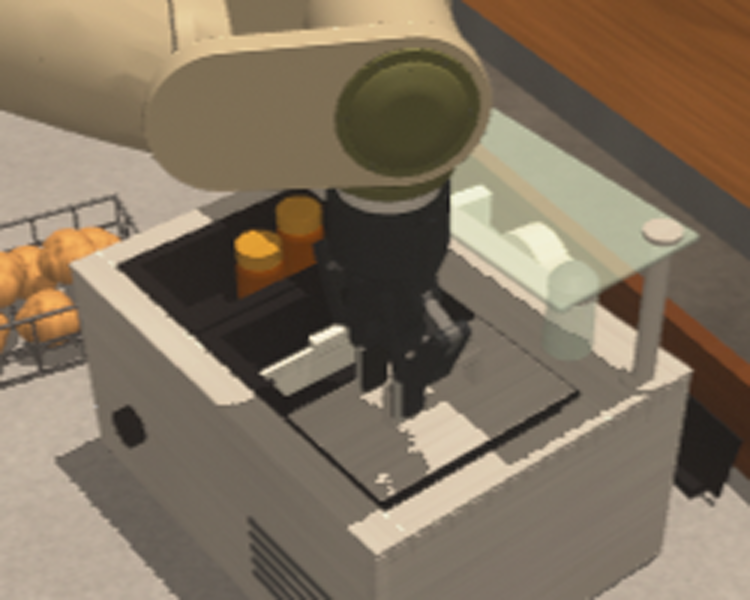

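The fingers straddle the front end of the handle at crop (395,395). I lower slightly and close lightly.

>>> {"fn": "servo_tool", "kwargs": {
  "steps": [
    {"tx": 0, "ty": 0, "tz": -0.5, "yaw": 0, "claw": 3},
    {"tx": 0, "ty": 0, "tz": 0, "yaw": 0, "claw": 1.5},
    {"tx": 0, "ty": 0, "tz": 0, "yaw": 0, "claw": 0.8},
    {"tx": 0, "ty": 0, "tz": 0, "yaw": 0, "claw": 0.8},
    {"tx": 0, "ty": 0, "tz": 0, "yaw": 0, "claw": 0.8},
    {"tx": 0, "ty": 0, "tz": 0, "yaw": 0, "claw": 0.8}
  ],
  "newtons": 20
}}

```text
time_s: 3.15
position: [0.6034, -0.1036, 0.2366]
tool_rot: [[0.993, 0.12, 0.0], [0.12, -0.993, -0.0], [0.0, 0.0, -1.0]]
ft_force: [-1.5, -0.8, 2.1]
grip_width: 0.0118
gripper_force: 23.9
```

Gripped. I lift slowly and watch the force.

>>> {"fn": "servo_tool", "kwargs": {
  "steps": [
    {"tx": 0, "ty": 0, "tz": 0.3, "yaw": 0, "claw": 0.8},
    {"tx": 0, "ty": 0, "tz": 0.3, "yaw": 0, "claw": 0.8},
    {"tx": 0, "ty": 0, "tz": 0.3, "yaw": 0, "claw": 0.8},
    {"tx": 0, "ty": 0, "tz": 0.3, "yaw": 0, "claw": 0.8},
    {"tx": 0, "ty": 0, "tz": 0, "yaw": 0, "claw": 0.8},
    {"tx": 0, "ty": 0, "tz": 0, "yaw": 0, "claw": 0.8}
  ]
}}

```text
time_s: 3.75
position: [0.6034, -0.1034, 0.2483]
tool_rot: [[0.993, 0.12, -0.0], [0.12, -0.993, 0.0], [-0.0, -0.0, -1.0]]
ft_force: [-0.2, 0.5, -3.9]
grip_width: 0.0113
gripper_force: 23.3
```

```bash
cat >> h.py <<'E'
O=np.array([.6408,-.098]);ya=np.radians(6.93);R=np.array([[np.cos(ya),np.sin(ya)],[-np.sin(ya),np.cos(ya)]])
def lidplane(n="scene",O=O,xr=(-.08,.02),zr=(.2,.26)):
    # lid plate right of handle: fit z = a + b x (pan_full frame), robustly
    im,d,m=grab(n); W=cloud(d,m); L=(W[...,:2]-O)@R.T; Z=W[...,2]
    k=(L[...,0]>xr[0])&(L[...,0]<xr[1])&(L[...,1]>-.048)&(L[...,1]<-.03)&(Z>zr[0])&(Z<zr[1])
    x,z=L[k][:,0],Z[k]; p=np.polyfit(x,z,1)
    for _ in range(5):
        r=abs(z-np.polyval(p,x)); g=r<max(.003,1.5*np.median(r)); p=np.polyfit(x[g],z[g],1)
    print(n,k.sum(),g.sum(),"front z %.4f back z %.4f tilt %.2f"%(np.polyval(p,-.086),np.polyval(p,.086),np.degrees(p[0])))
    return im
E
python3 - <<'E'
from h import *
lidplane(); im=lidplane("top"); o=env.observe(); print(o["position"],o["ft_force"],o["gripper_force"])
E
```

```text
scene 319 305 front z 0.2143 back z 0.2121 tilt -0.73
top 46 31 front z 0.2150 back z 0.2089 tilt -2.05
[ 0.6033592  -0.10342675  0.24813507] [-0.04531085 -0.49876507 -3.20001092] 23.282917365431786
```

The lid rises level because the grip holds it rigid. I lower it so the skirt is in the mouth again, then push it back against the rear wall while raising, to turn it in the pads.

>>> {"fn": "servo_tool", "kwargs": {
  "steps": [
    {"tx": 0, "ty": 0, "tz": -0.5, "yaw": 0, "claw": 0.8},
    {"tx": 0, "ty": 0, "tz": -0.4, "yaw": 0, "claw": 0.8},
    {"tx": 0.2, "ty": 0.03, "tz": 0, "yaw": 0, "claw": 0.8},
    {"tx": 0.15, "ty": 0.02, "tz": 0, "yaw": 0, "claw": 0.8},
    {"tx": 0.1, "ty": 0.01, "tz": 0.15, "yaw": 0, "claw": 0.8},
    {"tx": 0.1, "ty": 0.01, "tz": 0.2, "yaw": 0, "claw": 0.8},
    {"tx": 0, "ty": 0, "tz": 0, "yaw": 0, "claw": 0.8}
  ]
}}

```text
time_s: 4.55
position: [0.6082, -0.103, 0.243]
tool_rot: [[0.993, 0.119, -0.002], [0.119, -0.993, -0.001], [-0.003, 0.0, -1.0]]
ft_force: [-7.1, -1.6, -1.4]
grip_width: 0.0112
gripper_force: 23.6
```

```bash
python3 - <<'E'
from h import *
lidplane(); im=lidplane("top"); o=env.observe(); print(o["position"],o["ft_force"],o["gripper_force"])
E
```

```text
scene 307 300 front z 0.2110 back z 0.2023 tilt -2.90
top 60 43 front z 0.2123 back z 0.1917 tilt -6.87
[ 0.60811273 -0.10296859  0.24287345] [-6.21328761 -1.31051273 -1.32458254] 23.569005131721497
```

Pivoting works: about 3° of tilt with a 7 N push. I continue along the arc.

>>> {"fn": "servo_tool", "kwargs": {
  "steps": [
    {"tx": 0.1, "ty": 0.01, "tz": 0.2, "yaw": 0, "claw": 0.8},
    {"tx": 0.1, "ty": 0.01, "tz": 0.25, "yaw": 0, "claw": 0.8},
    {"tx": 0.1, "ty": 0.01, "tz": 0.25, "yaw": 0, "claw": 0.8},
    {"tx": 0.1, "ty": 0.01, "tz": 0.25, "yaw": 0, "claw": 0.8},
    {"tx": 0.1, "ty": 0.01, "tz": 0.2, "yaw": 0, "claw": 0.8},
    {"tx": 0, "ty": 0, "tz": 0, "yaw": 0, "claw": 0.8},
    {"tx": 0, "ty": 0, "tz": 0, "yaw": 0, "claw": 0.8}
  ]
}}

```text
time_s: 5.35
position: [0.6136, -0.1023, 0.2545]
tool_rot: [[0.993, 0.12, -0.001], [0.12, -0.993, -0.0], [-0.001, 0.0, -1.0]]
ft_force: [-5.6, -0.7, -2.2]
grip_width: 0.0112
gripper_force: 23.9
```

```bash
python3 - <<'E'
from h import *
im=lidplane(); lidplane("top"); o=env.observe(); print(o["position"],o["ft_force"],o["gripper_force"])
cv2.imwrite("pics/s2.png",cv2.resize(im[150:310,250:450,::-1],(750,600),interpolation=cv2.INTER_CUBIC))
E
```

```text
scene 302 284 front z 0.2283 back z 0.2017 tilt -8.83
top 72 51 front z 0.2263 back z 0.2101 tilt -5.40
[ 0.61359632 -0.1023269   0.25453488] [-5.53911984 -0.75550005 -0.96164599] 23.869810178875923
```

View pics/s2.png

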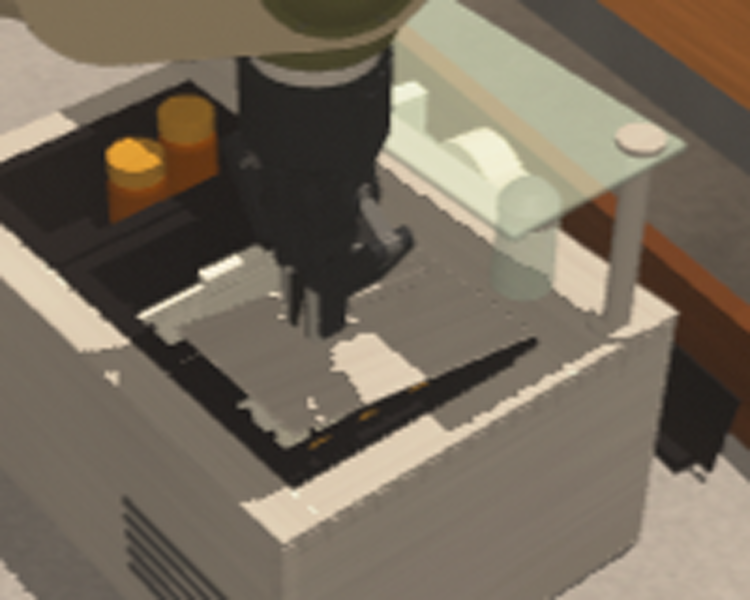

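The lid is clearly tipped: the front edge stands up at crop (300,440) and the back edge rests on the rim at (535,340). I go a little further for margin, hold, then firm the grip.

>>> {"fn": "servo_tool", "kwargs": {
  "steps": [
    {"tx": 0.1, "ty": 0.01, "tz": 0.2, "yaw": 0, "claw": 0.8},
    {"tx": 0.1, "ty": 0.01, "tz": 0.2, "yaw": 0, "claw": 0.8},
    {"tx": 0, "ty": 0, "tz": 0, "yaw": 0, "claw": 0.8},
    {"tx": 0, "ty": 0, "tz": 0, "yaw": 0, "claw": 0.8},
    {"tx": 0, "ty": 0, "tz": 0, "yaw": 0, "claw": 0.8}
  ]
}}

```text
time_s: 5.95
position: [0.6157, -0.1021, 0.2585]
tool_rot: [[0.993, 0.12, -0.0], [0.12, -0.993, -0.0], [-0.0, 0.0, -1.0]]
ft_force: [-4.7, -0.6, -1.6]
grip_width: 0.0112
gripper_force: 24.0
```

>>> {"fn": "servo_tool", "kwargs": {
  "steps": [
    {"tx": 0, "ty": 0, "tz": 0, "yaw": 0, "claw": 0.4},
    {"tx": 0, "ty": 0, "tz": 0, "yaw": 0, "claw": 0.4},
    {"tx": 0, "ty": 0, "tz": 0, "yaw": 0, "claw": 0.4}
  ],
  "newtons": 90
}}

```text
time_s: 6.25
position: [0.6157, -0.1021, 0.2586]
tool_rot: [[0.993, 0.12, -0.0], [0.12, -0.993, -0.0], [-0.0, 0.0, -1.0]]
ft_force: [-5.3, -1.2, -0.8]
grip_width: 0.0095
gripper_force: 89.3
```

```bash
python3 - <<'E'
from h import *
im=lidplane(); lidplane("top"); o=env.observe(); print(o["position"],o["ft_force"],o["gripper_force"])
E
```

```text
scene 287 273 front z 0.2342 back z 0.2021 tilt -10.69
top 76 58 front z 0.2328 back z 0.2076 tilt -8.39
[ 0.61571273 -0.10210333  0.25860198] [-5.46012479 -0.10483889 -0.79651801] 89.28666025400162
```

>>> {"fn": "servo_tool", "kwargs": {
  "steps": [
    {"tx": -0.5, "ty": -0.06, "tz": 0.5, "yaw": 0, "claw": 0.4},
    {"tx": -1, "ty": -0.12, "tz": 0.8, "yaw": 0, "claw": 0.4},
    {"tx": -1.5, "ty": -0.18, "tz": 0.8, "yaw": 0, "claw": 0.4},
    {"tx": -2, "ty": -0.24, "tz": 0.5, "yaw": 0, "claw": 0.4},
    {"tx": -2, "ty": -0.24, "tz": 0.4, "yaw": 0, "claw": 0.4},
    {"tx": -2, "ty": -0.24, "tz": 0.3, "yaw": 0, "claw": 0.4},
    {"tx": -0.5, "ty": -0.06, "tz": 0, "yaw": 0, "claw": 0.4},
    {"tx": 0, "ty": 0, "tz": 0, "yaw": 0, "claw": 0.4}
  ]
}}

```text
time_s: 7.15
position: [0.5206, -0.1135, 0.2923]
tool_rot: [[0.993, 0.119, 0.002], [0.119, -0.993, -0.001], [0.002, 0.001, -1.0]]
ft_force: [0.8, -0.1, -2.7]
grip_width: 0.0095
gripper_force: 89.1
```

```bash
python3 - <<'E'
from h import *
im,_,_=grab("scene"); o=env.observe(); print(o["position"],o["ft_force"],o["gripper_force"])
cv2.imwrite("pics/s3.png",cv2.resize(im[110:350,200:500,::-1],(750,600),interpolation=cv2.INTER_CUBIC))
E
```

```text
[ 0.52113834 -0.11349425  0.29185424] [ 0.8336458  -0.0750748  -3.48070669] 89.11070197820663
```

View pics/s3.png

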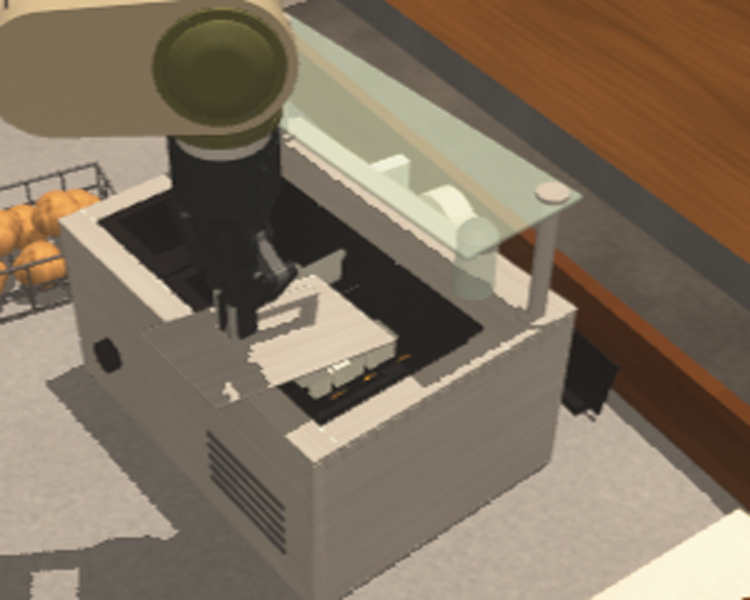

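The lid is out from under the glass, held firm and tilted. On to the tray.

>>> {"fn": "servo_tool", "kwargs": {
  "steps": [
    {"tx": 0, "ty": -1.5, "tz": 0.3, "yaw": 0, "claw": 0.4},
    {"tx": -0.3, "ty": -2.5, "tz": 0.3, "yaw": -1, "claw": 0.4},
    {"tx": -0.4, "ty": -2.8, "tz": 0, "yaw": -1.5, "claw": 0.4},
    {"tx": -0.4, "ty": -2.8, "tz": 0, "yaw": -1.5, "claw": 0.4},
    {"tx": -0.4, "ty": -2.8, "tz": 0, "yaw": -1.5, "claw": 0.4},
    {"tx": -0.4, "ty": -2.8, "tz": 0, "yaw": -1.5, "claw": 0.4},
    {"tx": -0.4, "ty": -2.8, "tz": 0, "yaw": -1.5, "claw": 0.4},
    {"tx": -0.4, "ty": -2.8, "tz": 0, "yaw": -1.5, "claw": 0.4},
    {"tx": -0.4, "ty": -2.8, "tz": 0, "yaw": -1.5, "claw": 0.4},
    {"tx": -0.4, "ty": -2.8, "tz": 0, "yaw": -1, "claw": 0.4},
    {"tx": -0.4, "ty": -2, "tz": 0, "yaw": -0.6, "claw": 0.4},
    {"tx": -0.3, "ty": -1.5, "tz": 0, "yaw": 0, "claw": 0.4},
    {"tx": 0, "ty": 0, "tz": 0, "yaw": 0, "claw": 0.4}
  ]
}}

```text
time_s: 8.5
position: [0.4785, -0.4146, 0.2965]
tool_rot: [[0.994, -0.11, -0.001], [-0.11, -0.994, 0.0], [-0.001, -0.0, -1.0]]
ft_force: [-0.4, 0.2, -3.0]
grip_width: 0.0097
gripper_force: 89.1
```

```bash
python3 - <<'E'
from h import *
o=env.observe(); print(o["position"],o["ft_force"],o["gripper_force"])
for n in("top","scene"):
    im,d,m=grab(n); W=cloud(d,m); T=np.array([.515,-.416]); a=np.radians(-6.2)
    L=(W[...,:2]-T)@np.array([[np.cos(a),np.sin(a)],[-np.sin(a),np.cos(a)]]).T; Z=W[...,2]
    k=(abs(L[...,0])<.13)&(abs(L[...,1])<.1)&(Z>.19)&(Z<.3)&(im.min(2)>90)
    p=L[k]; print(n,k.sum(),cv2.minAreaRect((p*1000).astype(np.float32)),Z[k].min(),Z[k].max())
    for s in (p[:,1]<-.02,p[:,1]>.02): 
        if s.sum()>20: q=np.polyfit(p[s,0],Z[k][s],1); print(q, p[s].min(0),p[s].max(0))
E
```

```text
[ 0.47848548 -0.41464026  0.29646317] [-0.41657771  0.21644478 -2.99399171] 89.12248492240906
top 1214 ((-4.0573272705078125, 0.06676864624023438), (162.68405151367188, 104.510986328125), 0.1325826495885849) 0.23424520392006576 0.2889427507751212
[-0.17946918  0.25372256] [-0.08528196 -0.05235424] [ 0.07660494 -0.02009927]
[-0.18522405  0.25391815] [-0.04011596  0.02006788] [0.07717792 0.05231289]
scene 4901 ((-7.2650604248046875, -1.6933250427246094), (105.80560302734375, 170.90594482421875), 89.63282012939453) 0.23702486629821817 0.29915724905866414
[-0.18476101  0.25464872] [-0.09198272 -0.05452428] [ 0.07736779 -0.02002079]
[-0.18347364  0.25451579] [-0.09256088  0.02002015] [0.077357   0.05171532]
```

>>> {"fn": "servo_tool", "kwargs": {
  "steps": [
    {"tx": 0.2, "ty": 0, "tz": -1.5, "yaw": 0, "claw": 0.4},
    {"tx": 0.2, "ty": 0, "tz": -2.5, "yaw": 0, "claw": 0.4},
    {"tx": 0, "ty": 0, "tz": -2.5, "yaw": 0, "claw": 0.4},
    {"tx": 0, "ty": 0, "tz": -2.5, "yaw": 0, "claw": 0.4},
    {"tx": 0, "ty": 0, "tz": -2, "yaw": 0, "claw": 0.4},
    {"tx": 0, "ty": 0, "tz": -1, "yaw": 0, "claw": 0.4},
    {"tx": 0, "ty": 0, "tz": 0, "yaw": 0, "claw": 0.4},
    {"tx": 0, "ty": 0, "tz": 0, "yaw": 0, "claw": 0.4}
  ]
}}

```text
time_s: 9.4
position: [0.4834, -0.4124, 0.1785]
tool_rot: [[0.994, -0.108, 0.001], [-0.108, -0.994, -0.001], [0.001, 0.001, -1.0]]
ft_force: [0.5, 0.4, -3.0]
grip_width: 0.0095
gripper_force: 89.0
```

>>> {"fn": "servo_tool", "kwargs": {
  "steps": [
    {"tx": 0, "ty": 0, "tz": 0, "yaw": 0, "claw": 0.8},
    {"tx": 0, "ty": 0, "tz": 0, "yaw": 0, "claw": 0.8},
    {"tx": 0, "ty": 0, "tz": -0.3, "yaw": 0, "claw": 0.8},
    {"tx": -0.1, "ty": 0, "tz": -0.3, "yaw": 0, "claw": 0.8},
    {"tx": -0.1, "ty": 0, "tz": -0.3, "yaw": 0, "claw": 0.8},
    {"tx": -0.1, "ty": 0, "tz": -0.3, "yaw": 0, "claw": 0.8},
    {"tx": -0.1, "ty": 0, "tz": -0.3, "yaw": 0, "claw": 0.8},
    {"tx": -0.1, "ty": 0, "tz": -0.3, "yaw": 0, "claw": 0.8},
    {"tx": 0, "ty": 0, "tz": 0, "yaw": 0, "claw": 0.8}
  ],
  "newtons": 20
}}

```text
time_s: 10.3
position: [0.4777, -0.4127, 0.16]
tool_rot: [[0.994, -0.109, 0.001], [-0.109, -0.994, -0.001], [0.001, 0.001, -1.0]]
ft_force: [-3.4, 1.4, 4.3]
grip_width: 0.0093
gripper_force: 90.1
```

```bash
cat >> h.py <<'E'
def traylid():
    for n in("top","scene"):
        im,d,m=grab(n); W=cloud(d,m); T=np.array([.515,-.416]); a=np.radians(-6.2)
        L=(W[...,:2]-T)@np.array([[np.cos(a),np.sin(a)],[-np.sin(a),np.cos(a)]]).T; Z=W[...,2]
        k=(abs(L[...,0])<.105)&(abs(L[...,1])<.07)&(Z>.1)&(Z<.165)&(im[...,2]>100)&(im.max(2).astype(int)-im.min(2)<40)
        k=cv2.morphologyEx(k.astype(np.uint8),cv2.MORPH_OPEN,np.ones((3,3)))>0
        p=L[k]; print(n,k.sum(),cv2.minAreaRect((p*1000).astype(np.float32)))
        for s in (p[:,1]<-.02,p[:,1]>.02): 
            if s.sum()>20: q=np.polyfit(p[s,0],Z[k][s],1); print(np.degrees(q[0]),q[1])
    o=env.observe(); print(o["position"],o["ft_force"],o["gripper_force"],o["grip_width"])
    return im
E
python3 -c "
from h import *
traylid()"
```

```text
top 0 ((0.0, 0.0), (0.0, 0.0), 0.0)
scene 0 ((0.0, 0.0), (0.0, 0.0), 0.0)
[ 0.47790673 -0.41269166  0.1600367 ] [-4.85925301  1.24281228  3.54202404] 90.08211225271225 0.009474565726526402
```

```bash
sed -i 's/&(im\[...,2\]>100)&(im.max(2).astype(int)-im.min(2)<40)/\&(im.min(2)>80)/' h.py
python3 -c "
from h import *
traylid()"
```

```text
top 1002 ((22.601654052734375, 2.9150657653808594), (118.85123443603516, 104.42280578613281), 0.6841223239898682)
-5.44575049417309 0.12165322419338928
-5.333081967824015 0.12159693619180562
scene 4619 ((-2.0049591064453125, 4.018375396728516), (115.3747329711914, 177.27301025390625), 89.96266174316406)
-5.105183321681587 0.12162290870508338
-5.115673265244642 0.12158257807069436
[ 0.47796785 -0.41265483  0.15985542] [-4.51034972  0.82039544  3.94966959] 90.12568205595016 0.009265985798752737
```

The lid pivots even at this grip: 5.2° is left. I keep lowering, then release.

>>> {"fn": "servo_tool", "kwargs": {
  "steps": [
    {"tx": -0.1, "ty": 0, "tz": -0.3, "yaw": 0, "claw": 0.8},
    {"tx": -0.1, "ty": 0, "tz": -0.3, "yaw": 0, "claw": 0.8},
    {"tx": -0.1, "ty": 0, "tz": -0.25, "yaw": 0, "claw": 0.8},
    {"tx": 0, "ty": 0, "tz": 0, "yaw": 0, "claw": 0.8},
    {"tx": 0, "ty": 0, "tz": 0, "yaw": 0, "claw": 0.8}
  ]
}}

```text
time_s: 11.0
position: [0.475, -0.4124, 0.1507]
tool_rot: [[0.994, -0.108, 0.0], [-0.108, -0.994, 0.0], [0.0, -0.0, -1.0]]
ft_force: [-2.5, 1.3, 3.0]
grip_width: 0.0095
gripper_force: 88.8
```

```bash
python3 -c "
from h import *
traylid()"
```

```text
top 1051 ((22.125682830810547, 2.071819305419922), (103.5460433959961, 125.12353515625), 89.5790023803711)
0.05003381814269921 0.11524485034360085
-0.061810211568442505 0.11570034505854679
scene 4730 ((-0.539886474609375, 2.3873023986816406), (112.61968231201172, 177.98757934570312), 89.60234832763672)
-0.19025726567774215 0.11606571461928432
-0.3376588906065946 0.11583142623317495
[ 0.4750461  -0.41240708  0.15075154] [-1.05696263  1.37338691  2.35265379] 88.78474205732346 0.009299926876940546
```

>>> {"fn": "servo_tool", "kwargs": {
  "steps": [
    {"tx": 0, "ty": 0, "tz": 0, "yaw": 0, "claw": 2},
    {"tx": 0, "ty": 0, "tz": 0, "yaw": 0, "claw": 4},
    {"tx": 0, "ty": 0, "tz": 0, "yaw": 0, "claw": 4},
    {"tx": 0, "ty": 0, "tz": 1, "yaw": 0, "claw": 4},
    {"tx": 0, "ty": 0, "tz": 2.5, "yaw": 0, "claw": 4},
    {"tx": 0, "ty": 0, "tz": 4, "yaw": 0, "claw": 4},
    {"tx": 0, "ty": 0, "tz": 4, "yaw": 0, "claw": 4},
    {"tx": 0, "ty": 0, "tz": 3.5, "yaw": 0, "claw": 4},
    {"tx": 0, "ty": 0, "tz": 0, "yaw": 0, "claw": 4}
  ]
}}

```text
time_s: 12.0
position: [0.4756, -0.4132, 0.3072]
tool_rot: [[0.994, -0.108, 0.007], [-0.108, -0.994, -0.008], [0.008, 0.008, -1.0]]
ft_force: [0.1, -0.2, 0.4]
grip_width: 0.0403
gripper_force: 0.0
```

```bash
python3 - <<'E'
from h import *
traylid()
E0=np.array([.6273,.0132])
for n in("top","scene"):
    im,d,m=grab(n); W=cloud(d,m); L=(W[...,:2]-E0)@R.T; Z=W[...,2]
    k=(abs(L[...,0])<.08)&(abs(L[...,1])<.03)&(Z>.175)&(Z<.207); g=k&(Z>.188)
    print(n,k.sum(),g.sum())
    for q in(k,g):
        p=L[q]; b=np.percentile(p,[2,50,98],axis=0).round(4); print(b.tolist(), cv2.minAreaRect((p*1000).astype(np.float32)))
E
```

```text
top 1598 ((3.7318801879882812, 0.098602294921875), (109.74352264404297, 159.40013122558594), 89.32366180419922)
-0.34217555620549867 0.11534814132597769
-0.043962560795150936 0.11575322261384516
scene 5912 ((-0.16534423828125, 2.5239295959472656), (112.47227478027344, 178.27273559570312), 89.56231689453125)
-0.2438349767021404 0.11601385389454176
-0.4604706032091681 0.11578064213631313
[ 0.47490458 -0.41238446  0.30159698] [-0.48817505  0.24736235 -0.44664486] 0.0 0.04016084002713587
top 190 154
[[-0.0794, -0.0238], [-0.042, -0.0002], [0.0466, 0.0242]] ((-19.585556030273438, -12.8450927734375), (55.84717559814453, 136.0826873779297), 77.382568359375)
[[-0.0795, -0.0254], [-0.0273, -0.0004], [0.0464, 0.0258]] ((-19.585556030273438, -12.8450927734375), (55.84717559814453, 136.0826873779297), 77.382568359375)
scene 0 0Traceback (most recent call last):
  File "<stdin>", line 9, in <module>
    return _quantile_unchecked(
        a, q, axis, out, overwrite_input, method, keepdims, weights)
    return _ureduce(a,
                    func=_quantile_ureduce_func,
    ...<5 lines>...
                    overwrite_input=overwrite_input,
                    method=method)
    r = func(a, **kwargs)
    result = _quantile(arr,
                       quantiles=q,
    ...<2 lines>...
                       out=out,
                       weights=wgt)
    slices_having_nans = np.isnan(arr[-1, ...])
                                  ~~~^^^^^^^^^
IndexError: index -1 is out of bounds for axis 0 with size 0
```

The lid is flat and centred in the tray, and the divider line sits at y≈0 in the middle pan. I go above the front part of its grip, which keeps the gripper clear of the glass.

>>> {"fn": "servo_tool", "kwargs": {
  "steps": [
    {"tx": 0.3, "ty": 1.3, "tz": 0, "yaw": 1, "claw": 4},
    {"tx": 0.8, "ty": 2.8, "tz": 0, "yaw": 1.2, "claw": 4},
    {"tx": 0.8, "ty": 2.8, "tz": 0, "yaw": 1.2, "claw": 4},
    {"tx": 0.8, "ty": 2.8, "tz": 0, "yaw": 1.2, "claw": 4},
    {"tx": 0.8, "ty": 2.8, "tz": 0, "yaw": 1.2, "claw": 4},
    {"tx": 0.8, "ty": 2.8, "tz": 0, "yaw": 1.2, "claw": 4},
    {"tx": 0.8, "ty": 2.8, "tz": 0, "yaw": 1.2, "claw": 4},
    {"tx": 0.8, "ty": 2.8, "tz": 0, "yaw": 1.2, "claw": 4},
    {"tx": 0.8, "ty": 2.8, "tz": 0, "yaw": 1.2, "claw": 4},
    {"tx": 0.9, "ty": 2.8, "tz": 0, "yaw": 1.2, "claw": 4},
    {"tx": 0.9, "ty": 2.8, "tz": 0, "yaw": 1.3, "claw": 4},
    {"tx": 0.9, "ty": 2.8, "tz": 0, "yaw": 0, "claw": 4},
    {"tx": 0.9, "ty": 2.8, "tz": 0, "yaw": 0, "claw": 4},
    {"tx": 0.9, "ty": 2.8, "tz": 0, "yaw": 0, "claw": 4},
    {"tx": 0.9, "ty": 2.6, "tz": 0, "yaw": 0, "claw": 4},
    {"tx": 0.9, "ty": 2, "tz": 0, "yaw": 0, "claw": 4},
    {"tx": 0, "ty": 0, "tz": 0, "yaw": 0, "claw": 4},
    {"tx": 0, "ty": 0, "tz": 0, "yaw": 0, "claw": 4}
  ]
}}

```text
time_s: 14.0
position: [0.6045, 0.0111, 0.3001]
tool_rot: [[0.993, 0.121, -0.001], [0.121, -0.993, 0.0], [-0.001, -0.0, -1.0]]
ft_force: [-0.2, -1.0, -0.1]
grip_width: 0.0397
gripper_force: 0.0
```

```bash
python3 - <<'E'
from h import *
im,d,m=grab("scene"); W=cloud(d,m); o=env.observe(); print(o["position"],o["tool_rot"][:,0])
E0=np.array([.6273,.0132]); L=(W[...,:2]-E0)@R.T; Z=W[...,2]
k=(abs(L[...,0])<.08)&(abs(L[...,1])<.03)&(Z>.17)&(Z<.207)&(im.min(2)>70); p=L[k]; print(k.sum(),np.percentile(p,[2,50,98],axis=0),np.percentile(Z[k],[2,50,98])) if k.any() else 0
cv2.imwrite("pics/s4.png",cv2.resize(im[110:310,200:450,::-1],(750,600),interpolation=cv2.INTER_CUBIC))
E
```

```text
[0.60445561 0.0104528  0.30036588] [ 0.9927572   0.12013287 -0.00110907]
420 [[-0.06125987 -0.00918787]
 [-0.0013954  -0.00475376]
 [ 0.06517376 -0.00019675]] [0.1705225  0.18337673 0.197337  ]
```

View pics/s4.png

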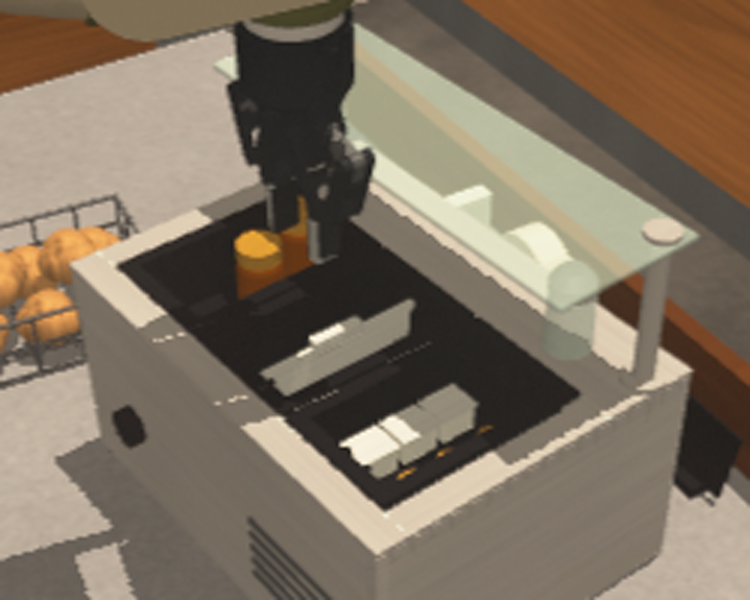

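The divider is in clear view, its grip at crop (328,332), and the packs in the opened pan are visible. Descend and grip.

>>> {"fn": "servo_tool", "kwargs": {
  "steps": [
    {"tx": 0.2, "ty": 0, "tz": -2, "yaw": 0, "claw": 4},
    {"tx": 0, "ty": 0, "tz": -2.5, "yaw": 0, "claw": 4},
    {"tx": 0, "ty": 0, "tz": -2.5, "yaw": 0, "claw": 4},
    {"tx": 0, "ty": 0, "tz": -2, "yaw": 0, "claw": 4},
    {"tx": 0, "ty": 0, "tz": -1.2, "yaw": 0, "claw": 4},
    {"tx": 0, "ty": 0, "tz": -0.7, "yaw": 0, "claw": 4},
    {"tx": 0, "ty": 0, "tz": 0, "yaw": 0, "claw": 3},
    {"tx": 0, "ty": 0, "tz": 0, "yaw": 0, "claw": 1.5},
    {"tx": 0, "ty": 0, "tz": 0, "yaw": 0, "claw": 0.6},
    {"tx": 0, "ty": 0, "tz": 0, "yaw": 0, "claw": 0.6},
    {"tx": 0, "ty": 0, "tz": 0, "yaw": 0, "claw": 0.6},
    {"tx": 0, "ty": 0, "tz": 0, "yaw": 0, "claw": 0.6}
  ],
  "newtons": 40
}}

```text
time_s: 15.25
position: [0.6073, 0.0103, 0.1929]
tool_rot: [[0.993, 0.12, 0.002], [0.12, -0.993, -0.001], [0.002, 0.001, -1.0]]
ft_force: [0.1, -1.7, 5.5]
grip_width: 0.009
gripper_force: 40.2
```

>>> {"fn": "servo_tool", "kwargs": {
  "steps": [
    {"tx": 0, "ty": 0, "tz": 0.4, "yaw": 0, "claw": 0.6},
    {"tx": 0, "ty": 0, "tz": 0.8, "yaw": 0, "claw": 0.6},
    {"tx": 0, "ty": 0, "tz": 1.2, "yaw": 0, "claw": 0.6},
    {"tx": 0, "ty": 0, "tz": 1.5, "yaw": 0, "claw": 0.6},
    {"tx": 0, "ty": 0, "tz": 1.5, "yaw": 0, "claw": 0.6},
    {"tx": 0, "ty": 0, "tz": 1.2, "yaw": 0, "claw": 0.6},
    {"tx": 0, "ty": 0, "tz": 1, "yaw": 0, "claw": 0.6},
    {"tx": 0, "ty": 0, "tz": 0.4, "yaw": 0, "claw": 0.6},
    {"tx": 0, "ty": 0, "tz": 0, "yaw": 0, "claw": 0.6}
  ]
}}

```text
time_s: 16.15
position: [0.607, 0.0106, 0.2722]
tool_rot: [[0.993, 0.12, 0.001], [0.12, -0.993, -0.0], [0.001, 0.0, -1.0]]
ft_force: [0.2, 0.4, -1.6]
grip_width: 0.009
gripper_force: 39.3
```

```bash
cat >> h.py <<'E'
def div(n="scene",c=(.6273,.0132),z0=.2,z1=.285):
    im,d,m=grab(n); W=cloud(d,m); L=(W[...,:2]-np.array(c))@R.T; Z=W[...,2]
    k=(abs(L[...,0])<.09)&(abs(L[...,1])<.02)&(Z>z0)&(Z<z1)&(im.min(2)>60)
    k=cv2.morphologyEx(k.astype(np.uint8),cv2.MORPH_OPEN,np.ones((3,3)))>0
    p=L[k]; q=np.polyfit(p[:,0],p[:,1],1); print(k.sum(),np.percentile(p,[1,50,99],axis=0).round(4).tolist(),np.percentile(Z[k],[1,99]),"yaw",np.degrees(q[0]),"y0",q[1])
    lo=[(x,Z[k][abs(p[:,0]-x)<.004].min()) for x in np.arange(-.06,.07,.02) if (abs(p[:,0]-x)<.004).sum()>3]; lo=np.array(lo); print("bottom slope",np.degrees(np.polyfit(lo[:,0],lo[:,1],1)[0]),lo[:,1].round(4))
    o=env.observe(); print(o["position"],o["ft_force"],o["grip_width"]); return im
E
python3 - <<'E'
from h import *
im=div()
cv2.imwrite("pics/s5.png",cv2.resize(im[110:310,200:450,::-1],(750,600),interpolation=cv2.INTER_CUBIC))
E
```

```text
1061 [[-0.0745, -0.0124], [-0.0051, -0.0024], [0.0673, 0.0019]] [0.21726136 0.27398356] yaw 0.08744659675099087 y0 -0.002681553430725064
bottom slope 0.0019236676569988633 [0.2173 0.2177 0.2179 0.2159 0.2163 0.2186 0.2172]
[0.60684034 0.01057237 0.27158228] [-0.63910692  0.64747786 -1.86648352] 0.008622907036843274
```

View pics/s5.png

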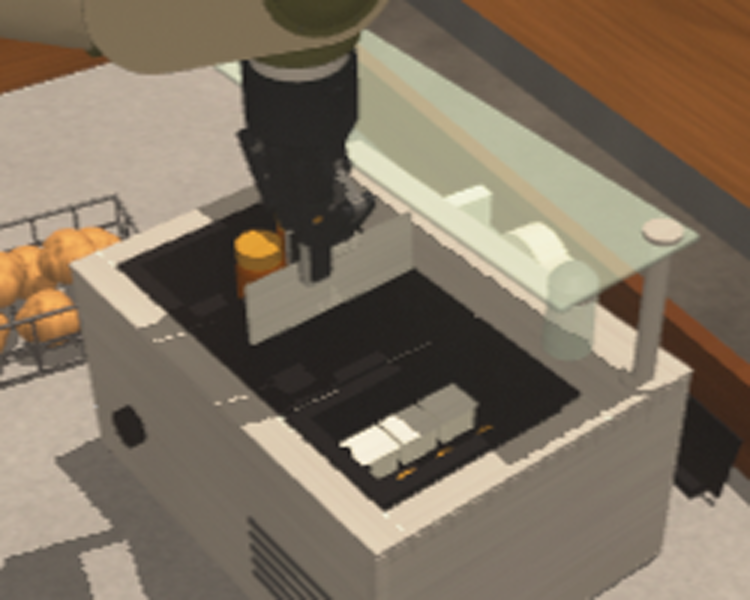

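The divider hangs level and straight, its bottom about 17 mm above the rim. I move it one well to the right.

>>> {"fn": "servo_tool", "kwargs": {
  "steps": [
    {"tx": 0.15, "ty": -1.1, "tz": 0, "yaw": 0, "claw": 0.6},
    {"tx": 0.3, "ty": -2.2, "tz": 0, "yaw": 0, "claw": 0.6},
    {"tx": 0.3, "ty": -2.2, "tz": 0, "yaw": 0, "claw": 0.6},
    {"tx": 0.3, "ty": -2.2, "tz": 0, "yaw": 0, "claw": 0.6},
    {"tx": 0.3, "ty": -2.2, "tz": 0, "yaw": 0, "claw": 0.6},
    {"tx": 0.1, "ty": -1.2, "tz": 0, "yaw": 0, "claw": 0.6},
    {"tx": 0, "ty": 0, "tz": 0, "yaw": 0, "claw": 0.6},
    {"tx": 0, "ty": 0, "tz": 0, "yaw": 0, "claw": 0.6},
    {"tx": 0, "ty": 0, "tz": 0, "yaw": 0, "claw": 0.6}
  ]
}}

```text
time_s: 17.1
position: [0.6213, -0.0995, 0.2719]
tool_rot: [[0.993, 0.121, -0.0], [0.121, -0.993, 0.0], [-0.0, -0.0, -1.0]]
ft_force: [0.1, 0.4, -1.4]
grip_width: 0.0093
gripper_force: 39.3
```

```bash
python3 - <<'E'
from h import *
im=div(c=(.6408,-.098)); div("top",c=(.6408,-.098))
E
```

```text
1055 [[-0.0742, -0.0102], [-0.0086, -0.0014], [0.0689, 0.0031]] [0.2169701 0.2753841] yaw 0.02603227182505311 y0 -0.001568926715781978
bottom slope -0.2603719082921707 [0.2168 0.2171 0.2169 0.2167 0.2167 0.217  0.2161]
[ 0.62137354 -0.09948275  0.27192776] [ 0.44393131  0.17208019 -1.46193336] 0.008996166483278275Traceback (most recent call last):
  File "<stdin>", line 2, in <module>
  File "h.py", line 36, in div
    p=L[k]; q=np.polyfit(p[:,0],p[:,1],1); print(k.sum(),np.percentile(p,[1,50,99],axis=0).round(4).tolist(),np.percentile(Z[k],[1,99]),"yaw",np.degrees(q[0]),"y0",q[1])
              ~~~~~~~~~~^^^^^^^^^^^^^^^^^
    raise TypeError("expected non-empty vector for x")
TypeError: expected non-empty vector for x
```

>>> {"fn": "servo_tool", "kwargs": {
  "steps": [
    {"tx": 0, "ty": -0.1, "tz": -0.8, "yaw": 0, "claw": 0.6},
    {"tx": 0, "ty": 0, "tz": -0.8, "yaw": 0, "claw": 0.6},
    {"tx": 0, "ty": 0, "tz": -0.4, "yaw": 0, "claw": 0.6},
    {"tx": 0, "ty": 0, "tz": -0.4, "yaw": 0, "claw": 0.6},
    {"tx": 0, "ty": 0, "tz": -0.4, "yaw": 0, "claw": 0.6},
    {"tx": 0, "ty": 0, "tz": 0, "yaw": 0, "claw": 0.6},
    {"tx": 0, "ty": 0, "tz": 0, "yaw": 0, "claw": 0.6}
  ]
}}

```text
time_s: 17.9
position: [0.6215, -0.1015, 0.2439]
tool_rot: [[0.993, 0.12, 0.0], [0.12, -0.993, -0.0], [0.0, 0.0, -1.0]]
ft_force: [-0.3, 0.3, -1.2]
grip_width: 0.009
gripper_force: 39.3
```

>>> {"fn": "servo_tool", "kwargs": {
  "steps": [
    {"tx": 0, "ty": 0.05, "tz": -0.4, "yaw": 0, "claw": 0.6},
    {"tx": 0, "ty": 0, "tz": -0.4, "yaw": 0, "claw": 0.6},
    {"tx": 0, "ty": 0, "tz": -0.4, "yaw": 0, "claw": 0.6},
    {"tx": 0, "ty": 0, "tz": -0.4, "yaw": 0, "claw": 0.6},
    {"tx": 0, "ty": 0, "tz": 0, "yaw": 0, "claw": 0.6},
    {"tx": 0, "ty": 0, "tz": 0, "yaw": 0, "claw": 0.6}
  ]
}}

```text
time_s: 18.5
position: [0.6214, -0.101, 0.2278]
tool_rot: [[0.993, 0.12, -0.0], [0.12, -0.993, 0.0], [-0.0, -0.0, -1.0]]
ft_force: [-0.4, -0.2, -0.9]
grip_width: 0.0089
gripper_force: 39.3
```

No contact force, so it is entering the ribs. I continue to just above home (0.193).

>>> {"fn": "servo_tool", "kwargs": {
  "steps": [
    {"tx": 0, "ty": 0, "tz": -0.5, "yaw": 0, "claw": 0.6},
    {"tx": 0, "ty": 0, "tz": -0.5, "yaw": 0, "claw": 0.6},
    {"tx": 0, "ty": 0, "tz": -0.5, "yaw": 0, "claw": 0.6},
    {"tx": 0, "ty": 0, "tz": -0.5, "yaw": 0, "claw": 0.6},
    {"tx": 0, "ty": 0, "tz": -0.5, "yaw": 0, "claw": 0.6},
    {"tx": 0, "ty": 0, "tz": -0.5, "yaw": 0, "claw": 0.6},
    {"tx": 0, "ty": 0, "tz": -0.3, "yaw": 0, "claw": 0.6},
    {"tx": 0, "ty": 0, "tz": -0.2, "yaw": 0, "claw": 0.6},
    {"tx": 0, "ty": 0, "tz": 0, "yaw": 0, "claw": 0.6},
    {"tx": 0, "ty": 0, "tz": 0, "yaw": 0, "claw": 0.6}
  ]
}}

```text
time_s: 19.5
position: [0.6215, -0.101, 0.193]
tool_rot: [[0.993, 0.12, 0.0], [0.12, -0.993, -0.0], [0.0, 0.0, -1.0]]
ft_force: [0.3, 0.0, 0.2]
grip_width: 0.0092
gripper_force: 39.4
```

>>> {"fn": "servo_tool", "kwargs": {
  "steps": [
    {"tx": 0, "ty": 0, "tz": -0.1, "yaw": 0, "claw": 0.6},
    {"tx": 0, "ty": 0, "tz": 0, "yaw": 0, "claw": 0.6},
    {"tx": 0, "ty": 0, "tz": 0, "yaw": 0, "claw": 2},
    {"tx": 0, "ty": 0, "tz": 0, "yaw": 0, "claw": 3},
    {"tx": 0, "ty": 0, "tz": 0, "yaw": 0, "claw": 3},
    {"tx": 0, "ty": 0, "tz": 0.5, "yaw": 0, "claw": 3},
    {"tx": 0, "ty": 0, "tz": 1.5, "yaw": 0, "claw": 3},
    {"tx": 0, "ty": 0, "tz": 3, "yaw": 0, "claw": 3},
    {"tx": -1, "ty": 0, "tz": 4, "yaw": 0, "claw": 3},
    {"tx": -3, "ty": 0, "tz": 3, "yaw": 0, "claw": 3},
    {"tx": -4, "ty": 0, "tz": 2, "yaw": 0, "claw": 3},
    {"tx": -3, "ty": 0, "tz": 0, "yaw": 0, "claw": 3},
    {"tx": 0, "ty": 0, "tz": 0, "yaw": 0, "claw": 3},
    {"tx": 0, "ty": 0, "tz": 0, "yaw": 0, "claw": 3}
  ]
}}

```text
time_s: 20.9
position: [0.5114, -0.101, 0.3325]
tool_rot: [[0.993, 0.119, 0.001], [0.119, -0.993, -0.0], [0.001, 0.0, -1.0]]
ft_force: [-0.2, 0.0, -0.1]
grip_width: 0.0301
gripper_force: 0.0
```

```bash
python3 - <<'E'
from h import *
im=div(c=(.6408,-.098),z0=.168,z1=.21)
cv2.imwrite("pics/s6.png",cv2.resize(im[150:350,250:500,::-1],(750,600),interpolation=cv2.INTER_CUBIC))
E
```

```text
496 [[-0.0657, -0.0084], [-0.0012, -0.0029], [0.0706, 0.0034]] [0.16849585 0.19774039] yaw -0.13977958638547539 y0 -0.0027884599884882653
bottom slope -2.2622565937658465 [0.177  0.1681 0.1695 0.1685 0.17   0.1685 0.1692]
[ 0.51186845 -0.10104437  0.33195274] [0.82112707 0.41459489 1.25861905] 0.029748421050526472
```

View pics/s6.png

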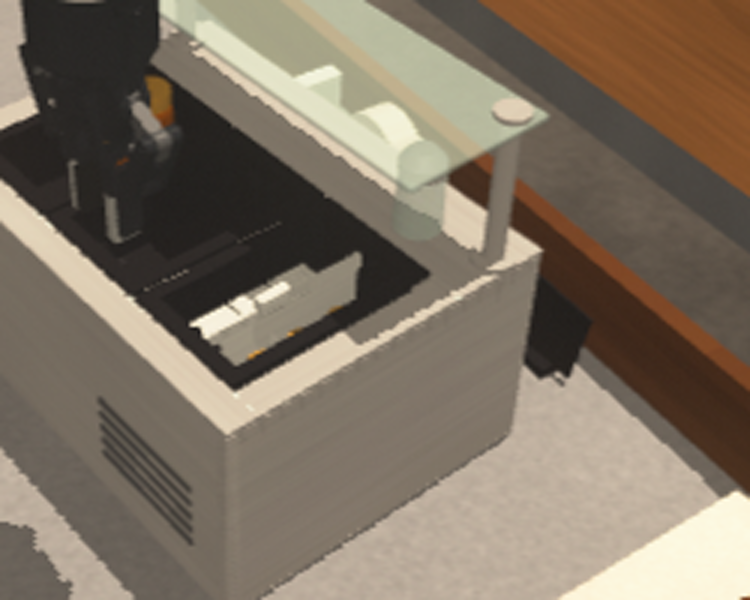

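The divider stands home in the opened pan: its grip top is at 0.1977 m, against 0.1973 m when it stood home in the other pan, and it is straight. The gripper is clear, so I hand in.

```bash
python3 -c "
from rig import env
print(env.close_job())"
```

```text
the job is handed in; nothing more can be done
None
```

The job is handed in with no verdict returned: by camera the lid lies flat and centred in the tray and the divider stands fully home in the opened pan, and nothing was seen to knock the glass, jars or shaker.

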